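# Stand the sample containers in their spill trays

## Robot

A 6-joint arm with a two-finger parallel gripper is mounted at the origin on the work surface; the furniture and walls round the work are solid. World frame = base frame: x ahead of the robot, y to its left, z up, the work surface at z = 0. Lengths are in m, angles in rad, forces in N, time in s.
With the tool pointing down it reaches from about 0.375 to 0.9 m from the base axis. Payload 3.1 kg.
Tool frame: the origin (TCP) lies on the centre line of the jaws, within the pads' length; the fingertips stand 14 mm ahead of it and the grasp point (between the pads) lies 5 mm behind it; z points along the fingers, y is the line along which they close (so a half turn about z gives the same grasp; the last joint's range is limited). The gripper opens to 87 mm and grips with 3 to 60 N. Pads are 19 mm wide; open, the fingers measure 117 mm over their backs; the gripper's body (75 mm by 190 mm) begins 51 mm behind the grasp point.
Start: joints at [-1.456, 0.527, 1.433, -0, 1.181, -0.178], TCP at [0.18, -0.598, 0.237] pointing down, gripper open.
Joint ranges: [-3.08, 3.08], [-0.75, 2.2], [0.22, 2.44], [-1.43, 4.57], [0, 2.65], [-2.85, 2.85]. Speed limits (rad/s): [2.79, 2.79, 3.14, 3.14, 3.14, 3.14].

## Interface

Orientations are given as a unit quaternion [x, y, z, w].
In Python, from rig import robot gives the robot as it stands.
- The arm moves only by the tool move_arm, never from a script. Its argument "commands" is a list of rows, each an object with "hand": the finger opening in cm, from 0 to 8.7; "travel": the shift along the tool's x, y, z in cm, a list of three; "twist": the turn, a rotation vector about the tool's x, y, z in degrees, a list of three. In form: [{"hand": hand, "travel": [dx, dy, dz], "twist": [wx, wy, wz]}, ...]. A call has 1 to 5 rows; each row shifts and turns the commanded pose from where the row before left it, along the tool's axes as they then stand; what a row does not reach is not made up. A row lasts 1/12 s, in which the tool goes at most 41.7 mm and 7.16 degrees, less where a joint would pass 70% of its speed; a pose out of reach is approached as far as the arm can. A call is refused whole if a number of a shift passes 4.17 or a number of a turn 7.16, either way. A call with a gripper value outside its range is refused whole. The fingers move at their own pace and stop on an object; "force" is the grip in N (left out, the last holds). Time passes only in rows, so rows that do not move let the fingers close. It gives the time, the measured TCP pose, the force, the opening and the grip force at its end, in the units of the state.
- robot.get_obs(): the state, without advancing time (a new reading comes with each control period).
- robot.camera(name): name is "scene" or "side" or "wrist"; returns a dict with "frame" (400x640x3 uint8, red, green, blue), "fov_y" (degrees; the focal length in pixels is half the picture's height over the tangent of half this angle, whatever the lens; pixels are square), "cx", "cy" (the principal point, pixels), "k1" (the pictures are not rectified: a ray, as slopes to the right and down, at radius r is drawn at 1 + k1 r^2 times it, then the intrinsics apply), "extrinsics" (4x4, takes a point from camera to world coordinates); the wrist camera has in their place "T_tool_cam" (4x4, takes a point from camera to tool coordinates, whose origin is the TCP and whose axes are the flange's). Camera axes: x right, y down, z forward; pixel columns grow to the right and rows downward; lengths in m; the calibration is good to about 2 mm. A picture is of the moment at which its call begins: read the wrist's pose just before it. There is no depth.
- robot.hand_in(): hands the job in; it is judged then, once.
The state is a dict: "time": time; "q": joint angles; "joint_velocities": joint speeds; "joint_torque": joint torques, N m; "position": TCP position; "tool_rot": TCP orientation; "ft_force": force on the tool from outside, world axes, zero at the start; "moment": the same for the moment, N m; "grip_width": finger opening in m; "grip_force": force on a finger pad.
Only numpy, scipy, OpenCV 4.12 (cv2) and the standard library are available. Lean on these libraries where they do the work, as an engineer would, in place of code of your own. Each camera call takes 0.05 s, during which the arm holds its last target. There are 200 camera calls.

## Task

Stand each of the four sample containers (glass vial, small capped bottle, open white bottle, amber jar) upright on the floor of its own grey spill tray, matched by size: the narrowest container in the smallest tray, the next in the next larger, and so on to the widest in the largest. Tip none of them over, and leave the petri dish and the small flat carton that lie among them where they are.

Things in the scene. Friction and masses are not known exactly. Their poses are not given: they have to be found in the camera images.
- vial: small glass vial with a black screw cap, the narrowest container: 21 mm diameter, 50 mm tall; grip it below 38 mm, under the cap. Stands upright; origin: centre of its underside, z up. Round, can be gripped in any direction
- dropper: small white plastic bottle with a white ribbed screw cap and a green label: 29 mm diameter, 64 mm tall; body straight to about 40 mm, cap 24 mm wide above. Stands upright; origin: centre of its underside, z up. Round, can be gripped in any direction
- open_bottle: plain white plastic bottle without a cap (open neck): 37 mm diameter, 74 mm tall; body straight to about 48 mm. Stands upright; origin: centre of its underside, z up. Round, can be gripped in any direction
- jar: squat amber glass jar with a flat black lid, the widest container: 58 mm diameter, 62 mm tall; glass body straight to about 40 mm. Stands upright; origin: centre of its underside, z up. Round, can be gripped in any direction
- tray_xs: square open grey plastic spill tray fixed to the bench, the smallest of four: 42 mm square inside, 48 mm outside, 10 mm high over the rim; inner floor 3 mm above the table. Origin: centre of its underside, on the table; x and y along its sides, z up
- tray_s: square open grey plastic spill tray fixed to the bench, the second smallest of four: 54 mm square inside, 60 mm outside, 10 mm high over the rim; inner floor 3 mm above the table. Origin: centre of its underside, on the table; x and y along its sides, z up
- tray_m: square open grey plastic spill tray fixed to the bench, the second largest of four: 66 mm square inside, 72 mm outside, 10 mm high over the rim; inner floor 3 mm above the table. Origin: centre of its underside, on the table; x and y along its sides, z up
- tray_l: square open grey plastic spill tray fixed to the bench, the largest of four: 88 mm square inside, 94 mm outside, 10 mm high over the rim; inner floor 3 mm above the table. Origin: centre of its underside, on the table; x and y along its sides, z up
- dish: bystander, leave alone: lidded petri dish with pale contents, 69 mm diameter, 15 mm high, flat on the table; origin: centre of its underside
- carton: bystander, leave alone: small flat reagent carton 35 x 85 x 22 mm (x, y, z) lying on the table; origin: centre of its underside
There are look-alikes about, which are no part of the job. Leave any blue look-alike of the tray_l alone.

How it is judged:
By the outcome, as a careful person would: the job done as asked, in the order asked, and still so for the second after the job is handed in, with the robot touching nothing.
It also fails if it takes over 104 s, if anything falls off the work surface, if the arm or the gripper's body presses on something with over 40 N, if the wrist force passes 120 N, or if a joint passes its speed limit or range.

## Working session

There is one attempt and no reset: what is moved stays moved. The work goes in short steps, Python scripts to look and compute and a tool call to move; the robot and the scene stay as the last step left them, time stands still between calls to the robot, and variables do not carry over. Pictures are saved under pics/ and viewed, at most 14 in all, crops included, and the job is handed in when it is done.

Besides the shell and the picture viewer there is one more tool, called by a JSON object that holds its "op" and its "data", one argument or row to a line. move_arm: Moves the arm, as the interface text tells. Its arguments: {"type":"object","properties":{"commands":{"type":"array"},"force":{"type":"number"}},"required":["commands"]}

```bash
mkdir -p pics; ls
cat > h.py <<'E'
import numpy as np, cv2, json
from rig import robot
from scipy.spatial.transform import Rotation as R
def cam(n):
    o=robot.get_obs(); c=robot.camera(n); f=c["frame"]
    c["f"]=f.shape[0]/2/np.tan(np.radians(c["fov_y"])/2)
    if "extrinsics" in c: c["T"]=np.array(c["extrinsics"])
    else:
        T=np.eye(4); T[:3,:3]=R.from_quat(o["tool_rot"]).as_matrix(); T[:3,3]=o["position"]
        c["T"]=T@np.array(c["T_tool_cam"])
    c["K"]=np.array([[c["f"],0,c["cx"]],[0,c["f"],c["cy"]],[0,0,1.]])
    return c
def ray(c,uv):
    uv=np.array(uv,float).reshape(-1,1,2)
    p=cv2.undistortPoints(uv,c["K"],np.array([c["k1"],0,0,0.]))[:,0]
    d=np.c_[p,np.ones(len(p))]@c["T"][:3,:3].T
    return c["T"][:3,3],d
def onz(c,uv,z):
    o,d=ray(c,uv); return o+d*((z-o[2])/d[:,2])[:,None]
def save(c,n): cv2.imwrite(f"pics/{n}.png",c["frame"][:,:,::-1])
E
python3 - <<'E'
from h import *
import pickle
print(robot.get_obs())
D={}
for n in("scene","side","wrist"):
    c=cam(n);save(c,n+"0");D[n]=c;print(n,c["f"],c["cx"],c["cy"],c["k1"],c["T"].round(3).tolist())
pickle.dump(D,open("c0.pkl","wb"))
E
```

```text
pics
{'time': 0.0, 'q': array([-1.45652980e+00,  5.28488999e-01,  1.43390513e+00, -1.26930832e-05,
        1.18140382e+00, -1.78511105e-01]), 'joint_velocities': array([ 0.00125259,  0.00099125,  0.00071199, -0.00122457,  0.00011249,
        0.001761  ]), 'joint_torque': array([-7.45770012e-05, -4.40043926e+01, -1.76592153e+01,  6.33546431e-02,
        5.80195687e-02, -1.67822591e-04]), 'position': array([ 0.18031906, -0.59768239,  0.23555669]), 'tool_rot': array([ 9.89303325e-01,  1.45868831e-01,  2.95476506e-05, -1.10226494e-03]), 'ft_force': array([ 0.00470462,  0.56663671, -0.15160996]), 'moment': array([-0.03220515,  0.00032368, -0.00717005]), 'grip_force': 0.0, 'grip_width': 0.08674341587449694}
scene 496.1888310991555 330.7959608758041 197.92842237811726 -0.1215462389093369 [[0.497, -0.674, 0.547, -0.49], [-0.868, -0.372, 0.33, -0.517], [-0.018, -0.639, -0.769, 1.269], [0.0, 0.0, 0.0, 1.0]]
side 383.83756104214115 314.3327479424898 201.3477912509611 -0.02905392082726675 [[0.994, -0.076, 0.083, 0.322], [-0.109, -0.481, 0.87, -0.923], [-0.026, -0.873, -0.487, 0.569], [0.0, 0.0, 0.0, 1.0]]
wrist 305.33975753924364 320.9895503697097 201.70601674675117 0.01943361214003514 [[0.288, -0.925, -0.248, 0.249], [-0.958, -0.279, -0.073, -0.578], [-0.002, 0.258, -0.966, 0.384], [0.0, 0.0, 0.0, 1.0]]
```

View pics/scene0.png

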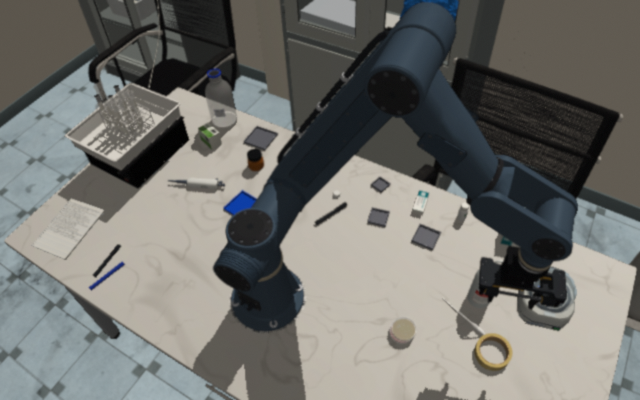

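View pics/side0.png

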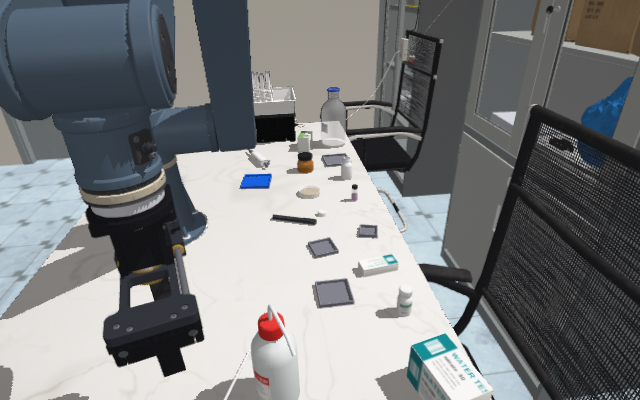

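View pics/wrist0.png

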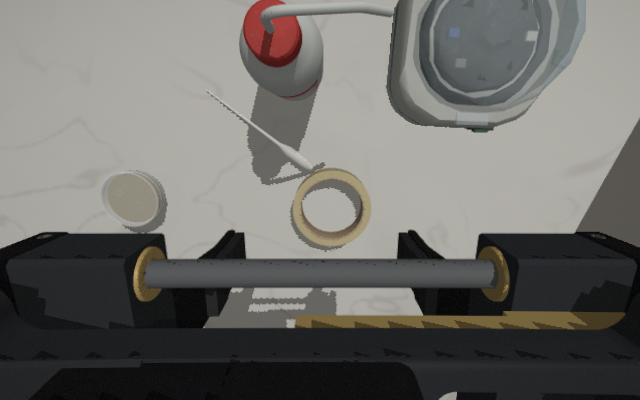

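The scene view shows grey trays at (261,138), (380,184), (378,217) and (426,237), with a blue tray at (241,204). In the side view, the grey trays are at (333,292), (322,247), (368,230) and (333,159), and the blue one is at (256,181). The containers in the side view are the dropper at (404,300), vial at (354,192), open bottle at (347,168) and jar at (305,162). The dish could be side (310,192) or the one at wrist (132,198). I'll check with an enlarged crop and measurements.

Run:
```python
from h import *
import pickle
D=pickle.load(open("c0.pkl","rb"))
f=D["side"]["frame"][120:325,230:490,::-1]
cv2.imwrite("pics/sidecrop.png",cv2.resize(f,None,fx=2.9,fy=2.9,interpolation=cv2.INTER_CUBIC))
for n,roi in(("side",(230,140,480,325)),("scene",(225,110,480,260))):
    c=D[n];im=c["frame"].astype(int);mx=im.max(2);mn=im.min(2)
    m=((mx<125)&(mx-mn<30)).astype(np.uint8)
    k=np.zeros_like(m);x0,y0,x1,y1=roi;k[y0:y1,x0:x1]=m[y0:y1,x0:x1]
    cs,_=cv2.findContours(k,cv2.RETR_EXTERNAL,cv2.CHAIN_APPROX_NONE)
    for q in cs:
        if cv2.contourArea(q)<60: continue
        p=onz(c,q[:,0]+0.0,0.010)[:,:2]
        (cx,cy),(w,h),a=cv2.minAreaRect((p*1000).astype(np.float32))
        print(n,q[:,0].mean(0).round(),"ctr %.0f %.0f size %.0f %.0f ang %.0f"%(cx,cy,w,h,a))
s=D["side"]
for k,uv in dict(dropper=(404,315),vial=(354,200),ob=(347,179),jar=(305,172),dish=(310,196),blue=(256,181),carton=(378,268)).items(): print(k,onz(s,[uv],0)[0].round(3))
```

```text
side [333. 293.] ctr 412 -320 size 74 76 ang 1
side [322. 248.] ctr 410 -158 size 64 65 ang 13
side [367. 231.] ctr 536 -101 size 56 48 ang 74
side [294. 219.] ctr 349 -14 size 30 127 ang 68
side [304. 156.] ctr 418 437 size 82 50 ang 84
side [439. 215.] ctr 869 67 size 1015 500 ang 90
side [318. 145.] ctr 477 552 size 63 88 ang 10
side [259. 143.] ctr 242 577 size 136 276 ang 79
scene [426. 237.] ctr 410 -313 size 83 71 ang 1
scene [378. 217.] ctr 409 -149 size 70 59 ang 14
scene [460. 218.] ctr 532 -382 size 92 27 ang 3
scene [330. 214.] ctr 347 -9 size 21 136 ang 69
scene [380. 185.] ctr 536 -93 size 51 57 ang 77
scene [251. 172.] ctr 376 327 size 69 50 ang 2
scene [258. 143.] ctr 498 392 size 171 100 ang 6
scene [356. 172.] ctr 551 -28 size 685 917 ang 29
dropper [ 0.544 -0.392  0.   ]
vial [0.539 0.084 0.   ]
ob [0.545 0.232 0.   ]
jar [0.409 0.312 0.   ]
dish [0.409 0.131 0.   ]
blue [0.238 0.267 0.   ]
carton [ 0.53  -0.243  0.   ]
```

View pics/sidecrop.png

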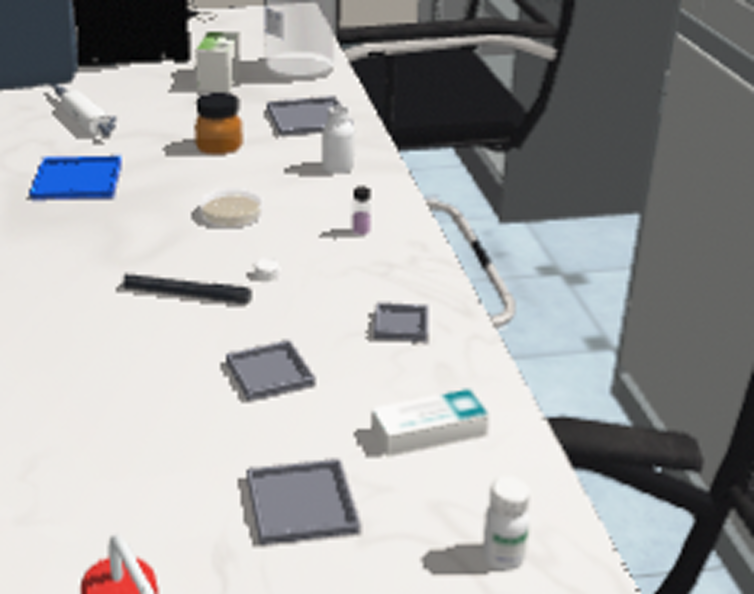

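{"op": "move_arm", "data": {
  "commands": [
    {"hand": 8.7,"travel": [1.15,-3.8,-1.0],"twist": [0,0,0]},
    {"hand": 8.7,"travel": [1.15,-3.8,-1.0],"twist": [0,0,0]},
    {"hand": 8.7,"travel": [1.15,-3.8,-1.0],"twist": [0,0,0]},
    {"hand": 8.7,"travel": [1.15,-3.8,-1.0],"twist": [0,0,0]},
    {"hand": 8.7,"travel": [0,0,0],"twist": [0,0,5.6]}
  ]
}}

```text
time: 0.57
position: [0.1806, -0.4305, 0.2767]
tool_rot: [0.995, 0.098, 0.0, -0.004]
ft_force: [-0.4, 0.5, -0.2]
grip_width: 0.0868
grip_force: 0.0
```

{"op": "move_arm", "data": {
  "commands": [
    {"hand": 8.7,"travel": [0,0,0],"twist": [0,0,5.6]},
    {"hand": 8.7,"travel": [0,0,0],"twist": [0,0,5.6]},
    {"hand": 8.7,"travel": [3.1,-2.6,0],"twist": [0,0,0]},
    {"hand": 8.7,"travel": [3.1,-2.6,0],"twist": [0,0,0]},
    {"hand": 8.7,"travel": [3.1,-2.6,0],"twist": [0,0,0]}
  ]
}}

```text
time: 0.98
position: [0.274, -0.3609, 0.2764]
tool_rot: [1.0, -0.002, 0.0, -0.0]
ft_force: [0.2, -0.2, 1.0]
grip_width: 0.087
grip_force: 0.0
```

{"op": "move_arm", "data": {
  "commands": [
    {"hand": 8.7,"travel": [3.1,-2.6,0],"twist": [0,0,0]},
    {"hand": 8.7,"travel": [3.1,-2.6,0],"twist": [0,0,0]},
    {"hand": 8.7,"travel": [3.1,-2.6,0],"twist": [0,0,0]},
    {"hand": 8.7,"travel": [3.1,-2.6,0],"twist": [0,0,0]},
    {"hand": 8.7,"travel": [0,0,0],"twist": [0,0,0]}
  ]
}}

```text
time: 1.4
position: [0.4017, -0.2527, 0.2766]
tool_rot: [1.0, 0.003, 0.001, -0.001]
ft_force: [-0.6, 0.0, 1.0]
grip_width: 0.0874
grip_force: 0.0
```

Run:
```python
from h import *
import pickle
c=cam("wrist");save(c,"w1");pickle.dump(c,open("w1.pkl","wb"))
```

```text
(no output)
```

View pics/w1.png

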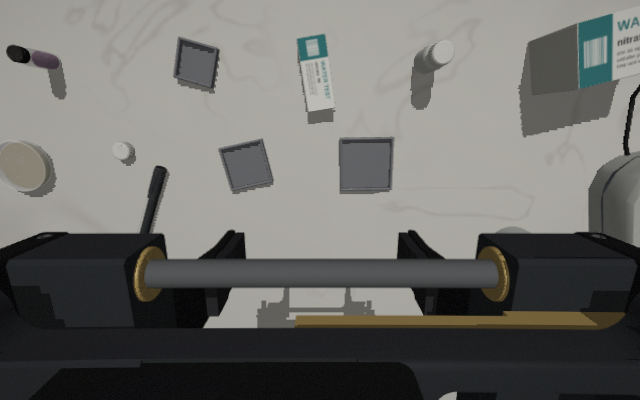

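{"op": "move_arm", "data": {
  "commands": [
    {"hand": 8.7,"travel": [0,-4.1,0],"twist": [0,0,0]},
    {"hand": 8.7,"travel": [0,-4.1,0],"twist": [0,0,0]},
    {"hand": 8.7,"travel": [0,-4.1,0],"twist": [0,0,0]},
    {"hand": 8.7,"travel": [0,0,0],"twist": [0,0,0]},
    {"hand": 8.7,"travel": [0,0,0],"twist": [0,0,0]}
  ]
}}

```text
time: 1.87
position: [0.3967, -0.1336, 0.2765]
tool_rot: [1.0, 0.001, -0.0, 0.0]
ft_force: [-0.5, -0.6, 0.7]
grip_width: 0.0868
grip_force: 0.0
```

Run:
```python
from h import *
import pickle
c=cam("wrist");save(c,"w2");pickle.dump(c,open("w2.pkl","wb"))
```

```text
(no output)
```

View pics/w2.png

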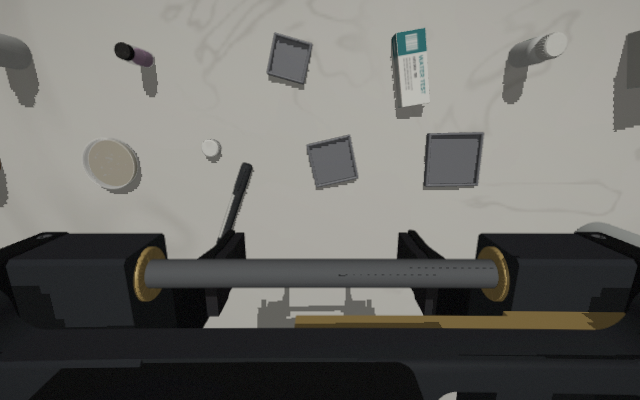

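The w1 view shows trays at (197,64) for xs, (246,165) for s and (366,165) for m, with the dropper cap at (440,54), the vial cap at (17,53) and the carton at (316,75). In w2 the same things are at (290,58), (332,161), (453,160), (553,45), (124,50) and (412,68). The dish is at (110,163) and a loose white cap at (211,148).

```bash
cat >> h.py <<'E'
def tri(c1,u1,c2,u2):
    o1,d1=ray(c1,[u1]);o2,d2=ray(c2,[u2]);d1,d2=d1[0],d2[0]
    s=np.linalg.lstsq(np.c_[d1,-d2],o2-o1,rcond=None)[0]
    a,b=o1+s[0]*d1,o2+s[1]*d2
    return (a+b)/2,np.linalg.norm(a-b)
def traymask(c):
    im=c["frame"].astype(int);mx=im.max(2);mn=im.min(2)
    m=((mx<140)&(mx-mn<30)).astype(np.uint8); m[228:]=0
    cs,_=cv2.findContours(cv2.morphologyEx(m,cv2.MORPH_OPEN,np.ones((3,3))),cv2.RETR_EXTERNAL,cv2.CHAIN_APPROX_NONE)
    out=[]
    for q in cs:
        if not 600<cv2.contourArea(q)<8000: continue
        p=onz(c,q[:,0],0.010)[:,:2]
        (x,y),(w,h),a=cv2.minAreaRect((p*1000).astype(np.float32))
        px=np.array(cv2.minAreaRect(q)[0])
        out.append((px,x,y,w,h,a))
    return out
E
python3 - <<'E'
from h import *
import pickle
a,b=[pickle.load(open(n,"rb")) for n in("w1.pkl","w2.pkl")]
for c in(a,b):
    for t in traymask(c): print(t[0].round(1),np.round(t[1:],1))
    print()
print("trays tri")
A=[t for t in traymask(a)];B=traymask(b)
for x in A:
    for y in B:
        if abs(x[1]-y[1])<12 and abs(x[2]-y[2])<12: print(tri(a,x[0],b,y[0]))
print("dropper",tri(a,(440,53.5),b,(553,45)),"vial",tri(a,(17,53),b,(124,50)))
# dropper cap bright ellipse
for c,(u,v) in((a,(440,54)),(b,(553,45))):
    g=c["frame"][v-25:v+40,u-40:u+30]; print(g[25,20:70:3].mean(1).round())
E
```

```text
[153.7 197.1] [366.  -18.5  22.4  97.1  68.2]
[ 28.  169.5] [403.7 144.1  70.7  72.   89.4]
[245.8 166.3] [ 411.3 -150.    66.    62.5   13.2]
[366. 165.] [ 413.9 -312.9   77.1   72.7    1.2]
[613.5 156. ] [ 416.7 -644.   192.5   66.    12.8]
[422.3  77.4] [ 524.8 -379.2   36.8   73.6   73.9]
[41.6 64.6] [535.6  95.   80.   42.2  46.4]
[195.7  65. ] [537.4 -94.7  53.9  55.6  75.4]
[562.4  77.1] [ 524.6 -558.8  119.8  118.5   13.9]

[237.4 195.3] [364.3 -16.2  18.4 100.9  68.3]
[332.2 162.3] [ 411.2 -148.8   65.8   61.1   12.9]
[453.  160.5] [ 413.4 -310.9   77.2   76.3    1.4]
[141.5  64.5] [532.2  89.6  70.8  37.5  33.3]
[521.7  65.6] [ 531.1 -382.6   50.    82.2   53.4]
[405.  76.] [ 519.5 -240.1  101.1   34.4   10.7]
[18.2 70.1] [522.5 241.3  41.4  83.   88.3]
[288.9  61.2] [537.3 -93.3  51.1  56.4  75.8]
[626.  80.] [ 510.7 -514.4  115.1   31.    15.5]

trays tri
(array([ 0.36487761, -0.01501376,  0.00349426]), np.float64(0.0017418199421402553))
(array([ 0.41161961, -0.14894748,  0.00821181]), np.float64(0.00027306496033220216))
(array([ 0.41412215, -0.31381463,  0.00630109]), np.float64(3.868216066968494e-05))
(array([ 0.52710437, -0.37483033,  0.02382659]), np.float64(0.0059482524313726574))
(array([0.53198443, 0.08176508, 0.02554722]), np.float64(0.002861298046163845))
(array([ 0.53881737, -0.09294477,  0.00616841]), np.float64(0.00021584771484280894))
dropper (array([ 0.54317122, -0.37928087,  0.06443213]), np.float64(0.0008674060014549396)) vial (array([0.54113222, 0.08535396, 0.04988883]), np.float64(0.00028094593611287846))
[100. 109. 138.  80. 130. 176. 174. 173. 173. 173. 173. 160. 165. 165.
 165. 161. 159.]
[143.  81.  89. 102. 144. 172. 170. 170. 170. 169. 169. 163. 161. 162.
 162. 161. 162.]
```

{"op": "move_arm", "data": {
  "commands": [
    {"hand": 8.7,"travel": [0,-4.1,0],"twist": [0,0,0]},
    {"hand": 8.7,"travel": [0,-4.1,0],"twist": [0,0,0]},
    {"hand": 8.7,"travel": [0,-4.1,0],"twist": [0,0,0]},
    {"hand": 8.7,"travel": [0,-4.1,0],"twist": [0,0,0]},
    {"hand": 8.7,"travel": [0,-4.1,0],"twist": [0,0,0]}
  ]
}}

```text
time: 2.33
position: [0.399, 0.0698, 0.2768]
tool_rot: [1.0, -0.002, 0.001, 0.0]
ft_force: [0.3, 0.0, -0.6]
grip_width: 0.087
grip_force: 0.0
```

{"op": "move_arm", "data": {
  "commands": [
    {"hand": 8.7,"travel": [0,-4.1,0],"twist": [0,0,0]},
    {"hand": 8.7,"travel": [0,-4.1,0],"twist": [0,0,0]},
    {"hand": 8.7,"travel": [0,0,0],"twist": [0,0,0]},
    {"hand": 8.7,"travel": [0,0,0],"twist": [0,0,0]}
  ]
}}

```text
time: 2.67
position: [0.3989, 0.1528, 0.2765]
tool_rot: [1.0, 0.001, 0.0, 0.0]
ft_force: [0.3, -0.3, 0.7]
grip_width: 0.087
grip_force: 0.0
```

Run:
```python
from h import *
import pickle
c=cam("wrist");save(c,"w3");pickle.dump(c,open("w3.pkl","wb"))
```

```text
(no output)
```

View pics/w3.png

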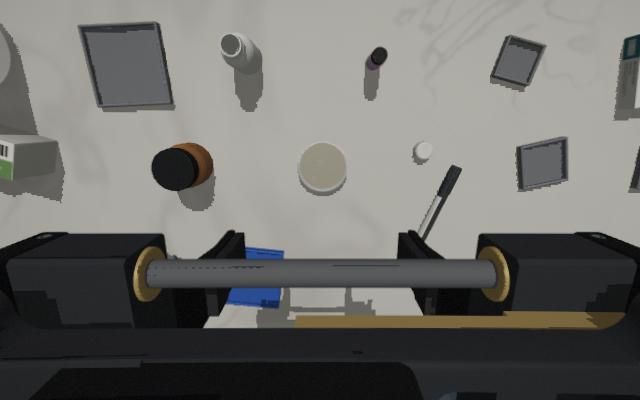

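The w3 view shows tray_l at (127,65), the open-bottle mouth at (233,44), the jar lid at (175,169), the vial cap at (378,55) and the dish at (323,167). The blue look-alike is at (258,277).

{"op": "move_arm", "data": {
  "commands": [
    {"hand": 8.7,"travel": [0,-3.5,0],"twist": [0,0,0]},
    {"hand": 8.7,"travel": [0,-3.5,0],"twist": [0,0,0]},
    {"hand": 8.7,"travel": [0,-3.5,0],"twist": [0,0,0]},
    {"hand": 8.7,"travel": [0,0,0],"twist": [0,0,0]},
    {"hand": 8.7,"travel": [0,0,0],"twist": [0,0,0]}
  ]
}}

```text
time: 3.13
position: [0.3993, 0.2561, 0.2763]
tool_rot: [1.0, -0.001, 0.0, 0.0]
ft_force: [-1.2, -0.3, -0.1]
grip_width: 0.0869
grip_force: 0.0
```

Run:
```python
from h import *
import pickle
c=cam("wrist");save(c,"w4");pickle.dump(c,open("w4.pkl","wb"))
a=pickle.load(open("w3.pkl","rb"))
for k in(a,c):
    for t in traymask(k): print(t[0].round(1),np.round(t[1:],1))
    print()
    m=(k["frame"].max(2)<45).astype(np.uint8);m[228:]=0
    for q in cv2.findContours(m,0,1)[0]:
        if 80<cv2.contourArea(q)<4000 and len(q)>5: print("dark",np.round(cv2.fitEllipse(q),1) if 0 else [np.round(v,1) for v in cv2.fitEllipse(q)])
```

```text
[184.6 177.3] [392.5 339.   96.9  64.1  45.5]
[542.5 163.9] [ 411.5 -145.    65.5   67.4   13. ]
[372.2  72.6] [527.   88.5  24.6  63.8  76.1]
[249.   76.9] [521.1 244.   78.4  47.   15.6]
[516.6  62.9] [537.3 -89.8  52.9  57.6  74.8]
[626.5  77. ] [ 517.1 -228.1  100.5   30.    15.4]
[ 32.  111.5] [464.5 524.9  80.7 215.7  75. ]
[126.2  67.1] [530.5 393.8 102.7 100.4   3.2]

dark [array([444.9, 181.7]), array([ 4.3, 32.1]), np.float64(26.2)]
dark [array([175. , 168.8]), array([41.3, 46.6]), np.float64(105.9)]
dark [array([378.2,  55.9]), array([13.2, 16.9]), np.float64(28.0)]
dark [array([631.7,  47.1]), array([15.5, 24. ]), np.float64(17.3)]
[ 30.5 201.5] [359.9 664.9  85.9  73.2  89.7]
[514.5 196.2] [365.5 -12.8  21.6  97.2  68.2]
[264.9 179.1] [390.6 332.7  88.8  61.5  26.1]
[616. 163.] [ 410.9 -138.9   66.1   58.9   14.3]
[328.5  81. ] [517.  246.6  38.5  70.9  89.5]
[455.5  69.3] [530.1  87.4  32.7  67.9  60.3]
[601.   61.3] [537.1 -88.7  55.3  58.2  75.2]
[208.   68.4] [530.3 395.3 102.2  97.    3.3]

dark [array([ 27.6, 202.8]), array([58.4, 67.7]), np.float64(112.6)]
dark [array([520.4, 181.6]), array([ 5.8, 34.2]), np.float64(29.5)]
dark [array([260.1, 169.7]), array([41. , 41.7]), np.float64(99.4)]
dark [array([469.7,  54.8]), array([14.3, 19.6]), np.float64(53.1)]
```

View pics/w4.png

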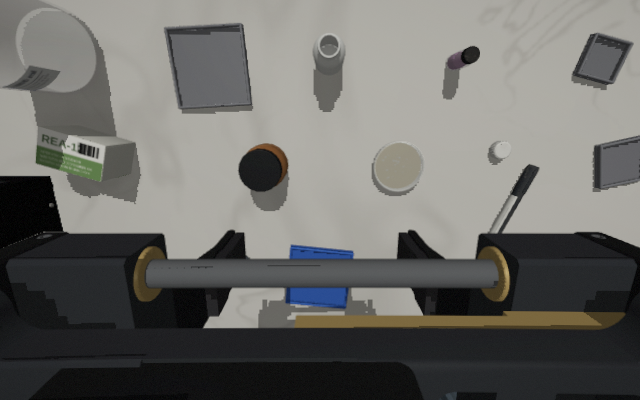

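The w4 view shows tray_l at (208,68), the open-bottle mouth at (328,46), the jar lid at (260,170) and the vial cap at (470,55).

Run:
```python
from h import *
import pickle
a,b=[pickle.load(open(n,"rb")) for n in("w3.pkl","w4.pkl")]
print(b["T"][:3,3])
for n,u,v,z in(("l",(126.2,67.1),(208,68.4),.01),("jar",(175,168.8),(260.1,169.7),.062),("vial",(378.2,55.9),(469.7,54.8),.05),("ob",(233,44),(328.5,46),.074)):
    p,e=tri(a,u,b,v);print(n,p.round(4),round(e,4),"planes",onz(a,[u],z)[0].round(4),onz(b,[v],z)[0].round(4))
s=pickle.load(open("c0.pkl","rb"))["side"]
print("side",[ (k,onz(s,[u],z)[0].round(4)) for k,u,z in(("jar",(305,157),.062),("ob",(347,158),.074),("vial",(354.5,186.5),.05))])
```

```text
[0.47047661 0.25603777 0.42503852]
l [0.5334 0.3992 0.004 ] 0.0002 planes [0.5324 0.3957 0.01  ] [0.5326 0.3972 0.01  ]
jar [0.412  0.3303 0.0544] 0.0002 planes [0.4133 0.3266 0.062 ] [0.4131 0.3287 0.062 ]
vial [0.5401 0.0882 0.0472] 0.0002 planes [0.5395 0.0887 0.05  ] [0.5398 0.0894 0.05  ]
ob [0.5477 0.2475 0.0622] 0.0013 planes [0.5459 0.2445 0.074 ] [0.5446 0.2478 0.074 ]
side [('jar', array([0.4105, 0.2996, 0.062 ])), ('ob', array([0.5451, 0.2384, 0.074 ])), ('vial', array([0.5381, 0.0768, 0.05  ]))]
```

{"op": "move_arm", "data": {
  "commands": [
    {"hand": 8.7,"travel": [0.7,-3.5,0],"twist": [0,0,0]},
    {"hand": 8.7,"travel": [0.7,-3.5,0],"twist": [0,0,0]},
    {"hand": 8.7,"travel": [0,0,4],"twist": [0,0,0]},
    {"hand": 8.7,"travel": [0,0,4],"twist": [0,0,0]},
    {"hand": 8.7,"travel": [0,0,4],"twist": [0,0,0]}
  ],
  "force": 20
}}

```text
time: 3.6
position: [0.4138, 0.3254, 0.156]
tool_rot: [1.0, -0.002, 0.001, -0.0]
ft_force: [0.3, 0.8, -0.7]
grip_width: 0.0872
grip_force: 0.0
```

Run:
```python
from h import *
import pickle
print(robot.get_obs()["position"])
c=cam("wrist");save(c,"w5")
a,b=[pickle.load(open(n,"rb")) for n in("w3.pkl","w4.pkl")]
print("bottle edge",tri(a,(10,55),b,(103,50)),"box",onz(b,[(135,150),(103,50)],.0),onz(b,[(133,150),(103,50)],.1))
```

```text
[0.41384026 0.32540392 0.15604313]
bottle edge (array([0.53998234, 0.49378983, 0.05389561]), np.float64(0.007611138281046926)) box [[0.43051055 0.51027239 0.        ]
 [0.55450293 0.52928296 0.        ]] [[0.43990972 0.45252113 0.1       ]
 [0.53473383 0.4649958  0.1       ]]
```

View pics/w5.png

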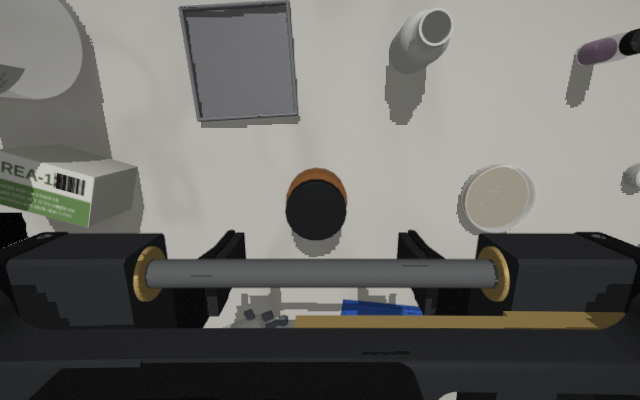

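w5 shows the jar lid at (316,208), centred between the fingers to within 4 mm. Glass bottle and REA-1 box sit left of the tray, so I'll turn the gripper 45° before placing.

{"op": "move_arm", "data": {
  "commands": [
    {"hand": 8.7,"travel": [0,-0.35,3],"twist": [0,0,0]},
    {"hand": 8.7,"travel": [0,0,3.7],"twist": [0,0,0]},
    {"hand": 8.7,"travel": [0,0,3.7],"twist": [0,0,0]},
    {"hand": 8.7,"travel": [0,0,2.5],"twist": [0,0,0]},
    {"hand": 8.7,"travel": [0,0,0],"twist": [0,0,0]}
  ],
  "force": 20
}}

```text
time: 4.07
position: [0.4105, 0.3272, 0.0242]
tool_rot: [1.0, -0.002, -0.004, 0.002]
ft_force: [-1.2, -0.7, 0.2]
grip_width: 0.0867
grip_force: 0.0
```

{"op": "move_arm", "data": {
  "commands": [
    {"hand": 5,"travel": [0,0,0],"twist": [0,0,0]},
    {"hand": 5,"travel": [0,0,0],"twist": [0,0,0]},
    {"hand": 5,"travel": [0,0,0],"twist": [0,0,0]},
    {"hand": 5,"travel": [0,0,0],"twist": [0,0,0]},
    {"hand": 5,"travel": [0,0,0],"twist": [0,0,0]}
  ],
  "force": 20
}}

```text
time: 4.48
position: [0.4129, 0.3312, 0.0293]
tool_rot: [1.0, -0.0, 0.001, -0.001]
ft_force: [0.1, -0.4, -0.3]
grip_width: 0.0615
grip_force: 0.0
```

{"op": "move_arm", "data": {
  "commands": [
    {"hand": 4,"travel": [0,0,0],"twist": [0,0,0]},
    {"hand": 4,"travel": [0,0,0],"twist": [0,0,0]},
    {"hand": 4,"travel": [0,0,0],"twist": [0,0,0]},
    {"hand": 4,"travel": [0,0,-1],"twist": [0,0,0]},
    {"hand": 4,"travel": [0,0,-2],"twist": [0,0,0]}
  ],
  "force": 25
}}

```text
time: 4.9
position: [0.4103, 0.3302, 0.0568]
tool_rot: [1.0, -0.0, -0.002, 0.001]
ft_force: [0.4, 0.6, 0.2]
grip_width: 0.0568
grip_force: 25.0
```

{"op": "move_arm", "data": {
  "commands": [
    {"hand": 4,"travel": [0,0,-2],"twist": [0,0,-6.4]},
    {"hand": 4,"travel": [0,0,-2],"twist": [0,0,-6.4]},
    {"hand": 4,"travel": [0,0,-2],"twist": [0,0,-6.4]},
    {"hand": 4,"travel": [0,0,0],"twist": [0,0,-6.4]},
    {"hand": 4,"travel": [0,0,0],"twist": [0,0,-6.4]}
  ]
}}

```text
time: 5.32
position: [0.4125, 0.3315, 0.1198]
tool_rot: [0.96, 0.278, 0.002, -0.0]
ft_force: [-0.1, 0.3, -0.7]
grip_width: 0.0572
grip_force: 25.0
```

{"op": "move_arm", "data": {
  "commands": [
    {"hand": 4,"travel": [0,0,0],"twist": [0,0,-6.5]},
    {"hand": 4,"travel": [0,0,0],"twist": [0,0,-6.5]},
    {"hand": 4,"travel": [0,0,0],"twist": [0,0,0]},
    {"hand": 4,"travel": [0,0,0],"twist": [0,0,0]}
  ]
}}

```text
time: 5.65
position: [0.4116, 0.3309, 0.118]
tool_rot: [0.924, 0.381, 0.0, -0.0]
ft_force: [0.2, 0.8, -1.0]
grip_width: 0.0575
grip_force: 25.0
```

Run:
```python
from h import *
o=robot.get_obs();print(o["position"],R.from_quat(o["tool_rot"]).as_matrix().round(3).tolist(),o["ft_force"],o["grip_width"])
c=cam("side");save(c,"s1")
M=R.from_quat(o["tool_rot"]).as_matrix()
print((M.T@(np.array([.533,.392,o["position"][2]])-o["position"])*100).round(2))
```

```text
[0.41162673 0.33092988 0.11798901] [[0.709, 0.705, 0.0], [0.705, -0.709, 0.0], [0.0, -0.0, -1.0]] [ 0.15685111  0.75534365 -0.98697551] 0.05747387803024951
[12.91  4.23  0.  ]
```

{"op": "move_arm", "data": {
  "commands": [
    {"hand": 4,"travel": [3.2,1.0,0],"twist": [0,0,0]},
    {"hand": 4,"travel": [3.2,1.0,0],"twist": [0,0,0]},
    {"hand": 4,"travel": [3.2,1.0,0],"twist": [0,0,0]},
    {"hand": 4,"travel": [3.3,1.1,0],"twist": [0,0,0]},
    {"hand": 4,"travel": [0,0,2],"twist": [0,0,0]}
  ]
}}

```text
time: 6.12
position: [0.5433, 0.3981, 0.1025]
tool_rot: [0.925, 0.381, 0.011, -0.001]
ft_force: [2.0, 0.1, 0.4]
grip_width: 0.0574
grip_force: 25.0
```

{"op": "move_arm", "data": {
  "commands": [
    {"hand": 4,"travel": [0,0,2],"twist": [0,0,0]},
    {"hand": 4,"travel": [0,0,2],"twist": [0,0,0]},
    {"hand": 4,"travel": [0,0,1],"twist": [0,0,0]},
    {"hand": 4,"travel": [0,0,0],"twist": [0,0,0]}
  ]
}}

```text
time: 6.45
position: [0.53, 0.3919, 0.0446]
tool_rot: [0.924, 0.382, -0.003, 0.0]
ft_force: [0.9, -0.6, -2.3]
grip_width: 0.0574
grip_force: 25.0
```

Run:
```python
from h import *
for i in range(2):
    o=robot.get_obs();print(o["position"],o["ft_force"]);c=cam("side")
cv2.imwrite("pics/s2.png",cv2.resize(c["frame"][100:240,240:440,::-1],None,fx=4,fy=4))
```

```text
[0.52996206 0.39189163 0.04456985] [ 0.9460809  -0.55114846 -2.34931351]
[0.53103937 0.39249112 0.04622921] [-0.90258616 -0.60726732 -0.57442354]
```

View pics/s2.png

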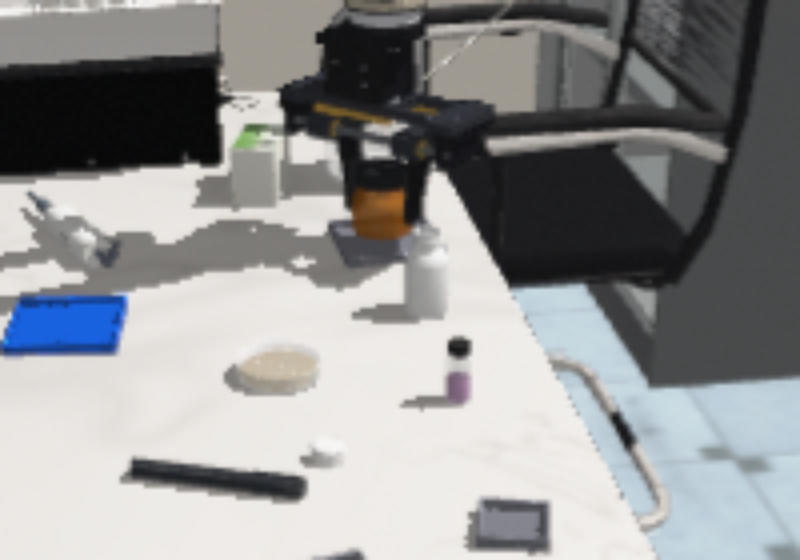

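The jar hangs upright over tray_l, at crop (383,210), clear of the bottle and box. I'll lower it and release.

{"op": "move_arm", "data": {
  "commands": [
    {"hand": 4,"travel": [0,0,0.8],"twist": [0,0,0]},
    {"hand": 4,"travel": [0,0,0.5],"twist": [0,0,0]},
    {"hand": 4,"travel": [0,0,0.3],"twist": [0,0,0]},
    {"hand": 4,"travel": [0,0,0],"twist": [0,0,0]}
  ]
}}

```text
time: 6.88
position: [0.5324, 0.3932, 0.0321]
tool_rot: [0.924, 0.382, 0.0, -0.0]
ft_force: [-0.3, 0.2, -0.3]
grip_width: 0.057
grip_force: 25.0
```

{"op": "move_arm", "data": {
  "commands": [
    {"hand": 7.5,"travel": [0,0,0],"twist": [0,0,0]},
    {"hand": 7.5,"travel": [0,0,0],"twist": [0,0,0]},
    {"hand": 7.5,"travel": [0,0,0],"twist": [0,0,0]},
    {"hand": 7.5,"travel": [0,0,0],"twist": [0,0,0]}
  ]
}}

```text
time: 7.22
position: [0.5323, 0.3931, 0.0317]
tool_rot: [0.924, 0.382, 0.0, -0.0]
ft_force: [-0.6, -0.4, 0.9]
grip_width: 0.0725
grip_force: 0.0
```

{"op": "move_arm", "data": {
  "commands": [
    {"hand": 8.7,"travel": [0,0,-2],"twist": [0,0,0]},
    {"hand": 8.7,"travel": [0,0,-3],"twist": [0,0,0]},
    {"hand": 8.7,"travel": [0,0,-3],"twist": [0,0,6.4]},
    {"hand": 8.7,"travel": [0,0,-4],"twist": [0,0,6.4]},
    {"hand": 8.7,"travel": [0,0,0],"twist": [0,0,6.4]}
  ]
}}

```text
time: 7.63
position: [0.5367, 0.3956, 0.1599]
tool_rot: [0.975, 0.22, 0.007, -0.002]
ft_force: [1.2, 0.1, 1.3]
grip_width: 0.0864
grip_force: 0.0
```

{"op": "move_arm", "data": {
  "commands": [
    {"hand": 8.7,"travel": [0,0,0],"twist": [0,0,6.4]},
    {"hand": 8.7,"travel": [0,0,0],"twist": [0,0,6.4]},
    {"hand": 8.7,"travel": [0,0,0],"twist": [0,0,6.5]},
    {"hand": 8.7,"travel": [0,0,0],"twist": [0,0,6.5]},
    {"hand": 8.7,"travel": [0.3,3.6,0],"twist": [0,0,0]}
  ]
}}

```text
time: 8.05
position: [0.5351, 0.3619, 0.152]
tool_rot: [1.0, 0.0, 0.002, -0.002]
ft_force: [0.5, -0.8, 0.1]
grip_width: 0.0866
grip_force: 0.0
```

{"op": "move_arm", "data": {
  "commands": [
    {"hand": 8.7,"travel": [0.3,3.6,0],"twist": [0,0,0]},
    {"hand": 8.7,"travel": [0.3,3.6,0],"twist": [0,0,0]},
    {"hand": 8.7,"travel": [0.3,3.6,0],"twist": [0,0,0]},
    {"hand": 8.7,"travel": [0,0,0],"twist": [0,0,0]},
    {"hand": 8.7,"travel": [0,0,0],"twist": [0,0,0]}
  ]
}}

```text
time: 8.47
position: [0.5445, 0.2471, 0.1517]
tool_rot: [1.0, -0.002, -0.0, -0.0]
ft_force: [0.1, 0.5, 0.1]
grip_width: 0.087
grip_force: 0.0
```

Run:
```python
from h import *
print(robot.get_obs()["position"])
c=cam("wrist");save(c,"w6")
```

```text
[0.54448965 0.2471291  0.15172261]
```

View pics/w6.png

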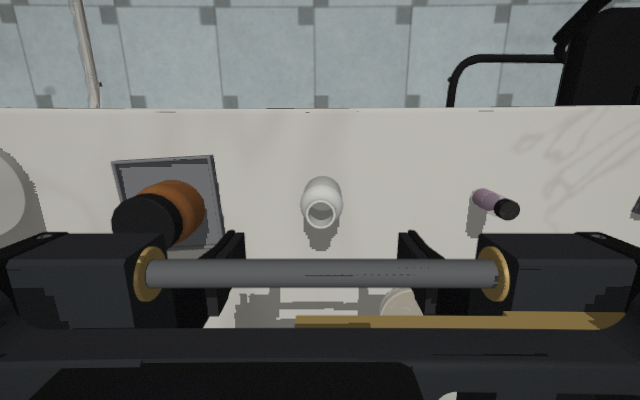

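w6 shows the jar standing upright in tray_l at (165,215). The open bottle is centred between the fingers at (321,210).

{"op": "move_arm", "data": {
  "commands": [
    {"hand": 6,"travel": [0,0,3.5],"twist": [0,0,0]},
    {"hand": 6,"travel": [0,0,3.5],"twist": [0,0,0]},
    {"hand": 6,"travel": [0,0,3],"twist": [0,0,0]},
    {"hand": 6,"travel": [0,0,2],"twist": [0,0,0]},
    {"hand": 6,"travel": [0,0,0],"twist": [0,0,0]}
  ],
  "force": 15
}}

```text
time: 8.93
position: [0.5406, 0.2498, 0.0272]
tool_rot: [1.0, 0.001, -0.004, 0.001]
ft_force: [-0.8, -0.5, -0.5]
grip_width: 0.0639
grip_force: 0.0
```

{"op": "move_arm", "data": {
  "commands": [
    {"hand": 2.5,"travel": [0,0,0],"twist": [0,0,0]},
    {"hand": 2.5,"travel": [0,0,0],"twist": [0,0,0]},
    {"hand": 2.5,"travel": [0,0,0],"twist": [0,0,0]},
    {"hand": 2.5,"travel": [0,0,0],"twist": [0,0,0]},
    {"hand": 2.5,"travel": [0,0,0],"twist": [0,0,0]}
  ]
}}

```text
time: 9.35
position: [0.5451, 0.2493, 0.0332]
tool_rot: [1.0, -0.0, 0.001, -0.0]
ft_force: [-0.7, -0.4, 4.2]
grip_width: 0.0361
grip_force: 15.0
```

{"op": "move_arm", "data": {
  "commands": [
    {"hand": 2.5,"travel": [0,0,0],"twist": [0,0,0]},
    {"hand": 2.5,"travel": [0,0,0],"twist": [0,0,0]},
    {"hand": 2.5,"travel": [0,0,0],"twist": [0,0,0]}
  ]
}}

```text
time: 9.6
position: [0.5451, 0.2493, 0.0332]
tool_rot: [1.0, -0.0, 0.001, -0.0]
ft_force: [-0.8, 0.1, 6.0]
grip_width: 0.036
grip_force: 15.0
```

{"op": "move_arm", "data": {
  "commands": [
    {"hand": 2.5,"travel": [0,0,-2],"twist": [0,0,0]},
    {"hand": 2.5,"travel": [0,0,-3],"twist": [0,0,0]},
    {"hand": 2.5,"travel": [0,0,-3],"twist": [0,0,0]},
    {"hand": 2.5,"travel": [-0.4,2.0,-2],"twist": [0,0,0]},
    {"hand": 2.5,"travel": [-0.9,3.9,0],"twist": [0,0,0]}
  ]
}}

```text
time: 10.02
position: [0.536, 0.193, 0.1366]
tool_rot: [1.0, 0.002, 0.007, -0.002]
ft_force: [1.6, -1.2, -1.0]
grip_width: 0.0362
grip_force: 15.0
```

{"op": "move_arm", "data": {
  "commands": [
    {"hand": 2.5,"travel": [-0.9,3.9,0],"twist": [0,0,0]},
    {"hand": 2.5,"travel": [-0.9,3.9,0],"twist": [0,0,0]},
    {"hand": 2.5,"travel": [-0.9,3.9,0],"twist": [0,0,0]},
    {"hand": 2.5,"travel": [-0.9,3.9,0],"twist": [0,0,0]},
    {"hand": 2.5,"travel": [-0.9,3.9,0],"twist": [0,0,0]}
  ]
}}

```text
time: 10.43
position: [0.4853, -0.0066, 0.1319]
tool_rot: [1.0, -0.0, 0.0, 0.0]
ft_force: [1.2, -0.8, -0.2]
grip_width: 0.0361
grip_force: 15.0
```

{"op": "move_arm", "data": {
  "commands": [
    {"hand": 2.5,"travel": [-0.9,3.9,0],"twist": [0,0,0]},
    {"hand": 2.5,"travel": [-0.9,3.9,0],"twist": [0,0,0]},
    {"hand": 2.5,"travel": [-0.9,3.9,0],"twist": [0,0,0]},
    {"hand": 2.5,"travel": [-0.9,3.9,0],"twist": [0,0,0]},
    {"hand": 2.5,"travel": [-0.9,3.9,0],"twist": [0,0,0]}
  ]
}}

```text
time: 10.85
position: [0.4401, -0.2018, 0.1319]
tool_rot: [1.0, -0.0, 0.0, 0.0]
ft_force: [0.8, -0.5, -0.5]
grip_width: 0.0366
grip_force: 15.0
```

{"op": "move_arm", "data": {
  "commands": [
    {"hand": 2.5,"travel": [-0.9,3.9,0],"twist": [0,0,0]},
    {"hand": 2.5,"travel": [-0.9,3.9,0],"twist": [0,0,0]},
    {"hand": 2.5,"travel": [-0.9,3.0,0],"twist": [0,0,0]},
    {"hand": 2.5,"travel": [0,0,0],"twist": [0,0,0]},
    {"hand": 2.5,"travel": [0,0,0],"twist": [0,0,0]}
  ]
}}

```text
time: 11.27
position: [0.4133, -0.3099, 0.1317]
tool_rot: [1.0, -0.002, 0.0, 0.0]
ft_force: [0.0, 1.0, -1.0]
grip_width: 0.0363
grip_force: 15.0
```

Run:
```python
from h import *
o=robot.get_obs();print(o["position"],o["tool_rot"],o["grip_width"],o["grip_force"])
c=cam("wrist");save(c,"w7")
for t in traymask(c): print(t[0].round(1),np.round(t[1:],1))
```

```text
[ 0.41331385 -0.30993381  0.13173292] [ 9.99997333e-01 -2.25574079e-03  3.92065326e-04  3.03159206e-04] 0.036261015696771384 14.999752209987491
[ 17. 215.] [401.  -32.2  32.   22.9  89.5]
[145.9 201.6] [ 412.6 -151.8   62.9   65.1   12.7]
[323.5 192. ] [ 4.200e+02 -3.128e+02  6.560e+01  7.230e+01  4.000e-01]
[254.1 127.1] [ 478.7 -252.8   16.3   37.     9.4]
[407.   63.8] [ 526.3 -380.6   39.    75.4   71.4]
[50.4 49.3] [537.4 -96.4  56.6  54.6  75.3]
```

View pics/w7.png

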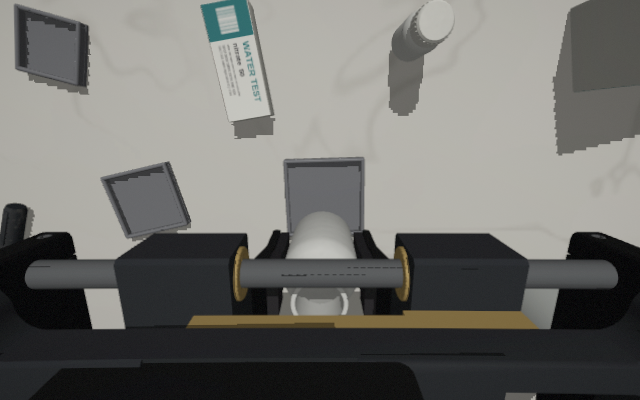

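w7 shows tray_m ahead of the held bottle at (323,192); refined centre is (0.416, -0.313). The bottle still hangs upright.

{"op": "move_arm", "data": {
  "commands": [
    {"hand": 2.5,"travel": [0.3,0.3,2.5],"twist": [0,0,0]},
    {"hand": 2.5,"travel": [0,0,3],"twist": [0,0,0]},
    {"hand": 2.5,"travel": [0,0,2.2],"twist": [0,0,0]},
    {"hand": 2.5,"travel": [0,0,1.3],"twist": [0,0,0]},
    {"hand": 2.5,"travel": [0,0,0.5],"twist": [0,0,0]}
  ]
}}

```text
time: 11.73
position: [0.4159, -0.3081, 0.0353]
tool_rot: [1.0, 0.001, -0.002, -0.002]
ft_force: [-4.5, 2.1, 21.6]
grip_width: 0.0359
grip_force: 15.0
```

{"op": "move_arm", "data": {
  "commands": [
    {"hand": 2.5,"travel": [0,0,0],"twist": [0,0,0]},
    {"hand": 2.5,"travel": [0,0,0],"twist": [0,0,0]},
    {"hand": 2.5,"travel": [0,0,0.1],"twist": [0,0,0]}
  ]
}}

```text
time: 11.98
position: [0.4174, -0.3102, 0.0362]
tool_rot: [1.0, 0.0, 0.0, 0.0]
ft_force: [0.1, -0.2, -0.9]
grip_width: 0.0358
grip_force: 15.0
```

{"op": "move_arm", "data": {
  "commands": [
    {"hand": 5.5,"travel": [0,0,0],"twist": [0,0,0]},
    {"hand": 5.5,"travel": [0,0,0],"twist": [0,0,0]},
    {"hand": 5.5,"travel": [0,0,0],"twist": [0,0,0]},
    {"hand": 5.5,"travel": [0,0,0],"twist": [0,0,0]},
    {"hand": 5.5,"travel": [0,0,0],"twist": [0,0,0]}
  ]
}}

```text
time: 12.4
position: [0.4169, -0.3111, 0.0357]
tool_rot: [1.0, -0.0, 0.0, 0.0]
ft_force: [-0.4, 0.1, 0.6]
grip_width: 0.0534
grip_force: 0.0
```

{"op": "move_arm", "data": {
  "commands": [
    {"hand": 5.5,"travel": [0,0,-2],"twist": [0,0,0]},
    {"hand": 6,"travel": [0,0,-3.5],"twist": [0,0,0]},
    {"hand": 6,"travel": [0,0,-3.5],"twist": [0,0,0]},
    {"hand": 6,"travel": [0,0,-3],"twist": [0,0,0]},
    {"hand": 6,"travel": [3.1,1.7,0],"twist": [0,0,0]}
  ]
}}

```text
time: 12.82
position: [0.4449, -0.3257, 0.1608]
tool_rot: [1.0, -0.0, -0.0, 0.0]
ft_force: [0.5, 0.1, -0.4]
grip_width: 0.0597
grip_force: 0.0
```

{"op": "move_arm", "data": {
  "commands": [
    {"hand": 6,"travel": [3.1,1.7,0],"twist": [0,0,0]},
    {"hand": 6,"travel": [3.1,1.7,0],"twist": [0,0,0]},
    {"hand": 6,"travel": [3.3,1.8,0],"twist": [0,0,0]},
    {"hand": 6,"travel": [0,0,0],"twist": [0,0,0]},
    {"hand": 6,"travel": [0,0,0],"twist": [0,0,0]}
  ]
}}

```text
time: 13.23
position: [0.5439, -0.3807, 0.1551]
tool_rot: [1.0, 0.0, 0.0, 0.0]
ft_force: [0.1, 1.4, -1.2]
grip_width: 0.0598
grip_force: 0.0
```

Run:
```python
from h import *
o=robot.get_obs();print(o["position"],o["tool_rot"],o["grip_width"],o["ft_force"])
c=cam("wrist");save(c,"w8")
g=cv2.cvtColor(c["frame"][150:235,240:405],cv2.COLOR_RGB2GRAY)
for m in cv2.HoughCircles(cv2.resize(g,None,fx=3,fy=3),cv2.HOUGH_GRADIENT,1,60,param1=60,param2=18,minRadius=25,maxRadius=75)[0][:4]:
    u=np.array([240+m[0]/3,150+m[1]/3]);print(u,m[2]/3,onz(c,[u],.064))
```

```text
[ 0.54393414 -0.3806832   0.15507282] [9.99999937e-01 6.95828528e-05 2.33499316e-04 2.58009575e-04] 0.059784194269850995 [ 0.14260582  1.35040058 -1.22581308]
[324.16666 207.83333] 14.433333 [[ 0.54581666 -0.38331331  0.064     ]]
```

View pics/w8.png

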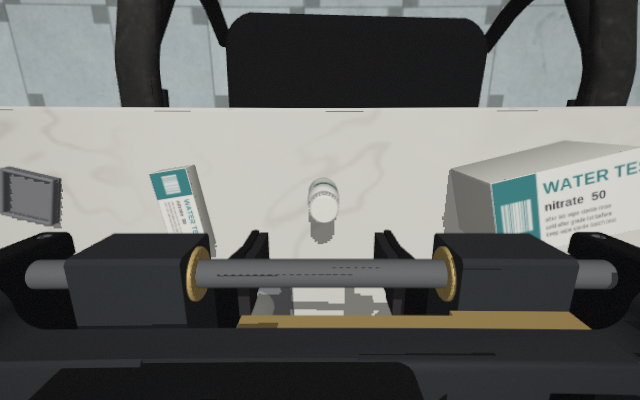

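w8 shows the dropper cap at (324,208), centred between the fingers. The big WATER TEST box edge at (447,200) leaves about 3 cm beside the gripper.

{"op": "move_arm", "data": {
  "commands": [
    {"hand": 6,"travel": [0.1,0.1,3.5],"twist": [0,0,0]},
    {"hand": 6,"travel": [0,0,3.5],"twist": [0,0,0]},
    {"hand": 6,"travel": [0,0,3],"twist": [0,0,0]},
    {"hand": 6,"travel": [0,0,2],"twist": [0,0,0]},
    {"hand": 6,"travel": [0,0,0.9],"twist": [0,0,0]}
  ],
  "force": 12
}}

```text
time: 13.7
position: [0.5402, -0.3781, 0.023]
tool_rot: [1.0, -0.0, -0.003, -0.003]
ft_force: [-0.1, 0.6, 0.1]
grip_width: 0.0601
grip_force: 0.0
```

{"op": "move_arm", "data": {
  "commands": [
    {"hand": 2,"travel": [0,0,0],"twist": [0,0,0]},
    {"hand": 2,"travel": [0,0,0],"twist": [0,0,0]},
    {"hand": 2,"travel": [0,0,0],"twist": [0,0,0]},
    {"hand": 2,"travel": [0,0,0],"twist": [0,0,0]},
    {"hand": 2,"travel": [0,0,0],"twist": [0,0,0]}
  ]
}}

```text
time: 14.12
position: [0.5446, -0.3817, 0.0284]
tool_rot: [1.0, -0.0, 0.001, 0.001]
ft_force: [0.2, -0.3, 0.8]
grip_width: 0.0343
grip_force: 0.0
```

{"op": "move_arm", "data": {
  "commands": [
    {"hand": 2,"travel": [0,0,0],"twist": [0,0,0]},
    {"hand": 2,"travel": [0,0,0],"twist": [0,0,0]},
    {"hand": 2,"travel": [0,0,0],"twist": [0,0,0]}
  ]
}}

```text
time: 14.37
position: [0.5444, -0.3817, 0.0279]
tool_rot: [1.0, -0.0, 0.001, 0.001]
ft_force: [0.2, 0.2, 6.3]
grip_width: 0.0281
grip_force: 12.0
```

{"op": "move_arm", "data": {
  "commands": [
    {"hand": 2,"travel": [0,0,-2],"twist": [0,0,0]},
    {"hand": 2,"travel": [0,0,-3.5],"twist": [0,0,0]},
    {"hand": 2,"travel": [0,0,-3.5],"twist": [0,0,0]},
    {"hand": 2,"travel": [0,0,-3],"twist": [0,0,0]},
    {"hand": 2,"travel": [-1.9,-3.3,0],"twist": [0,0,0]}
  ]
}}

```text
time: 14.78
position: [0.5326, -0.3581, 0.1545]
tool_rot: [1.0, -0.002, 0.009, 0.01]
ft_force: [1.6, -1.4, -0.1]
grip_width: 0.0281
grip_force: 12.0
```

{"op": "move_arm", "data": {
  "commands": [
    {"hand": 2,"travel": [-1.9,-3.3,0],"twist": [0,0,0]},
    {"hand": 2,"travel": [-1.9,-3.3,0],"twist": [0,0,0]},
    {"hand": 2,"travel": [-1.9,-3.3,0],"twist": [0,0,0]},
    {"hand": 2,"travel": [-1.9,-3.3,0],"twist": [0,0,0]},
    {"hand": 2,"travel": [-1.9,-3.3,0],"twist": [0,0,0]}
  ]
}}

```text
time: 15.2
position: [0.4286, -0.1813, 0.1466]
tool_rot: [1.0, -0.0, -0.0, -0.0]
ft_force: [-0.3, -0.1, -0.9]
grip_width: 0.028
grip_force: 12.0
```

{"op": "move_arm", "data": {
  "commands": [
    {"hand": 2,"travel": [-1.75,-3.35,0],"twist": [0,0,0]},
    {"hand": 2,"travel": [0,0,0],"twist": [0,0,0]},
    {"hand": 2,"travel": [0,0,0],"twist": [0,0,0]},
    {"hand": 2,"travel": [0,0,0],"twist": [0,0,0]}
  ]
}}

```text
time: 15.53
position: [0.4135, -0.1501, 0.1469]
tool_rot: [1.0, 0.0, 0.001, 0.001]
ft_force: [1.2, -0.2, -0.7]
grip_width: 0.0278
grip_force: 12.0
```

Run:
```python
from h import *
o=robot.get_obs();print(o["position"],o["tool_rot"],o["grip_width"],o["grip_force"])
c=cam("wrist");save(c,"w9")
for t in traymask(c): print(t[0].round(1),np.round(t[1:],1))
```

```text
[ 0.41349451 -0.1500835   0.14688017] [9.99999218e-01 5.30890884e-05 1.00995972e-03 7.35827864e-04] 0.027795197005543757 11.99999159151048
[ 35.1 197.3] [411.4 120.6  57.2  24.3   4.3]
[319.  197.1] [ 412.2 -148.9   64.5   60.8   12.9]
[490. 191.] [ 4.178e+02 -3.099e+02  7.040e+01  7.700e+01  1.000e-01]
[38.2 60.2] [525.2  94.5  52.5  52.1  77.2]
[422.8  75.2] [ 519.7 -239.7  101.5   33.9    9.6]
[254.   54.8] [537.  -93.6  51.3  56.   75.8]
```

{"op": "move_arm", "data": {
  "commands": [
    {"hand": 2,"travel": [0,-0.1,3.5],"twist": [0,0,0]},
    {"hand": 2,"travel": [0,0,3.5],"twist": [0,0,0]},
    {"hand": 2,"travel": [0,0,2.3],"twist": [0,0,0]},
    {"hand": 2,"travel": [0,0,1.0],"twist": [0,0,0]},
    {"hand": 2,"travel": [0,0,0.3],"twist": [0,0,0]}
  ]
}}

```text
time: 16.0
position: [0.4128, -0.1496, 0.0382]
tool_rot: [1.0, -0.001, -0.001, -0.001]
ft_force: [0.3, -0.2, -0.1]
grip_width: 0.028
grip_force: 12.0
```

{"op": "move_arm", "data": {
  "commands": [
    {"hand": 2,"travel": [0,0,0.3],"twist": [0,0,0]},
    {"hand": 2,"travel": [0,0,0.3],"twist": [0,0,0]},
    {"hand": 2,"travel": [0,0,0.2],"twist": [0,0,0]},
    {"hand": 2,"travel": [0,0,0],"twist": [0,0,0]},
    {"hand": 2,"travel": [0,0,0],"twist": [0,0,0]}
  ]
}}

```text
time: 16.42
position: [0.4128, -0.1487, 0.0331]
tool_rot: [1.0, -0.0, 0.001, 0.0]
ft_force: [-0.2, 0.7, -1.3]
grip_width: 0.0279
grip_force: 12.0
```

{"op": "move_arm", "data": {
  "commands": [
    {"hand": 5,"travel": [0,0,0],"twist": [0,0,0]},
    {"hand": 5,"travel": [0,0,0],"twist": [0,0,0]},
    {"hand": 5,"travel": [0,0,0],"twist": [0,0,0]},
    {"hand": 5,"travel": [0,0,0],"twist": [0,0,0]},
    {"hand": 5,"travel": [0,0,0],"twist": [0,0,0]}
  ]
}}

```text
time: 16.83
position: [0.4125, -0.1485, 0.0327]
tool_rot: [1.0, -0.0, 0.0, 0.0]
ft_force: [0.5, 0.3, 0.1]
grip_width: 0.0481
grip_force: 0.0
```

{"op": "move_arm", "data": {
  "commands": [
    {"hand": 5,"travel": [0,0,-2],"twist": [0,0,0]},
    {"hand": 5,"travel": [0,0,-3.5],"twist": [0,0,0]},
    {"hand": 5,"travel": [0,0,-3.5],"twist": [0,0,0]},
    {"hand": 5,"travel": [0,0,-3],"twist": [0,0,0]},
    {"hand": 5,"travel": [1.8,-3.4,0],"twist": [0,0,0]}
  ]
}}

```text
time: 17.25
position: [0.433, -0.1202, 0.1574]
tool_rot: [1.0, -0.004, 0.005, 0.004]
ft_force: [1.4, -1.4, -0.2]
grip_width: 0.05
grip_force: 0.0
```

{"op": "move_arm", "data": {
  "commands": [
    {"hand": 5,"travel": [1.8,-3.4,0],"twist": [0,0,0]},
    {"hand": 5,"travel": [1.8,-3.4,0],"twist": [0,0,0]},
    {"hand": 5,"travel": [1.8,-3.4,0],"twist": [0,0,0]},
    {"hand": 5,"travel": [1.8,-3.4,0],"twist": [0,0,0]},
    {"hand": 5,"travel": [1.8,-3.4,0],"twist": [0,0,0]}
  ]
}}

```text
time: 17.67
position: [0.5207, 0.0574, 0.1526]
tool_rot: [1.0, -0.0, -0.0, 0.0]
ft_force: [0.9, -0.1, 0.3]
grip_width: 0.0503
grip_force: 0.0
```

{"op": "move_arm", "data": {
  "commands": [
    {"hand": 5,"travel": [1.95,-3.2,0],"twist": [0,0,0]},
    {"hand": 5,"travel": [0,0,0],"twist": [0,0,0]},
    {"hand": 5,"travel": [0,0,0],"twist": [0,0,0]},
    {"hand": 5,"travel": [0,0,0],"twist": [0,0,0]}
  ]
}}

```text
time: 18.0
position: [0.539, 0.0875, 0.1522]
tool_rot: [1.0, 0.0, -0.001, 0.0]
ft_force: [-0.4, -0.6, -0.1]
grip_width: 0.0503
grip_force: 0.0
```

Run:
```python
from h import *
o=robot.get_obs();print(o["position"],o["tool_rot"],o["grip_width"])
c=cam("wrist");save(c,"w10")
m=(c["frame"].max(2)<45).astype(np.uint8);m[:120]=0;m[228:]=0
for q in cv2.findContours(m,0,1)[0]:
    if cv2.contourArea(q)>80:
        e=cv2.fitEllipse(q);print(np.round(e[0],1),np.round(e[1],1),onz(c,[e[0]],.05))
```

```text
[0.53900789 0.08752126 0.15216238] [ 9.99999533e-01  2.54167499e-04 -9.19499286e-04  1.53430784e-04] 0.05034162567419267
[321.1 203. ] [17.7 19.8] [[0.54173338 0.08741184 0.05      ]]
```

{"op": "move_arm", "data": {
  "commands": [
    {"hand": 5,"travel": [0.2,0,3.5],"twist": [0,0,0]},
    {"hand": 5,"travel": [0,0,3.5],"twist": [0,0,0]},
    {"hand": 5,"travel": [0,0,3],"twist": [0,0,0]},
    {"hand": 5,"travel": [0,0,1.9],"twist": [0,0,0]},
    {"hand": 5,"travel": [0,0,0.8],"twist": [0,0,0]}
  ],
  "force": 10
}}

```text
time: 18.47
position: [0.5393, 0.0859, 0.0229]
tool_rot: [1.0, -0.002, -0.003, -0.0]
ft_force: [-0.8, 0.0, -0.4]
grip_width: 0.0502
grip_force: 0.0
```

{"op": "move_arm", "data": {
  "commands": [
    {"hand": 1.3,"travel": [0,0,0],"twist": [0,0,0]},
    {"hand": 1.3,"travel": [0,0,0],"twist": [0,0,0]},
    {"hand": 1.3,"travel": [0,0,0],"twist": [0,0,0]},
    {"hand": 1.3,"travel": [0,0,0],"twist": [0,0,0]},
    {"hand": 1.3,"travel": [0,0,0],"twist": [0,0,0]}
  ]
}}

```text
time: 18.88
position: [0.5429, 0.0874, 0.0269]
tool_rot: [1.0, -0.0, 0.001, 0.0]
ft_force: [-0.6, -0.4, -0.7]
grip_width: 0.0242
grip_force: 0.0
```

{"op": "move_arm", "data": {
  "commands": [
    {"hand": 1.3,"travel": [0,0,0],"twist": [0,0,0]},
    {"hand": 1.3,"travel": [0,0,0],"twist": [0,0,0]},
    {"hand": 1.3,"travel": [0,0,0],"twist": [0,0,0]},
    {"hand": 1.3,"travel": [0,0,0],"twist": [0,0,0]}
  ]
}}

```text
time: 19.22
position: [0.5428, 0.0875, 0.0267]
tool_rot: [1.0, -0.0, 0.001, 0.0]
ft_force: [-0.1, -0.8, 6.9]
grip_width: 0.0207
grip_force: 10.0
```

{"op": "move_arm", "data": {
  "commands": [
    {"hand": 1.3,"travel": [0,0,-2],"twist": [0,0,0]},
    {"hand": 1.3,"travel": [0,0,-3.5],"twist": [0,0,0]},
    {"hand": 1.3,"travel": [0,0,-3.5],"twist": [0,0,0]},
    {"hand": 1.3,"travel": [-0.1,3.6,0],"twist": [0,0,0]},
    {"hand": 1.3,"travel": [-0.1,3.6,0],"twist": [0,0,0]}
  ]
}}

```text
time: 19.63
position: [0.5417, 0.0163, 0.1183]
tool_rot: [1.0, 0.002, 0.003, 0.0]
ft_force: [0.7, -0.9, -2.2]
grip_width: 0.0208
grip_force: 10.0
```

{"op": "move_arm", "data": {
  "commands": [
    {"hand": 1.3,"travel": [-0.1,3.6,0],"twist": [0,0,0]},
    {"hand": 1.3,"travel": [0,3.6,0],"twist": [0,0,0]},
    {"hand": 1.3,"travel": [0,3.7,0],"twist": [0,0,0]},
    {"hand": 1.3,"travel": [0,0,0],"twist": [0,0,0]},
    {"hand": 1.3,"travel": [0,0,0],"twist": [0,0,0]}
  ]
}}

```text
time: 20.05
position: [0.5391, -0.0955, 0.1157]
tool_rot: [1.0, -0.002, 0.0, 0.0]
ft_force: [-0.2, 0.7, -0.2]
grip_width: 0.0205
grip_force: 10.0
```

Run:
```python
from h import *
o=robot.get_obs();print(o["position"],o["tool_rot"],o["grip_width"],o["grip_force"])
c=cam("wrist");save(c,"w11")
im=c["frame"].astype(int);mx=im.max(2);m=((mx<140)&(mx-im.min(2)<30)).astype(np.uint8);m[:120]=0;m[232:]=0
for q in cv2.findContours(m,0,1)[0]:
    if cv2.contourArea(q)>200:
        p=onz(c,q[:,0],.01)[:,:2]*1000;print(q[:,0].min(0),q[:,0].max(0),p.min(0).round(),p.max(0).round(),cv2.minAreaRect(p.astype(np.float32)))
        h=p[p[:,0]>p[:,0].max()-25]; print("  far half",h.min(0).round(1),h.max(0).round(1))
```

```text
[ 0.53908828 -0.09551341  0.115659  ] [ 9.99997490e-01 -2.21791594e-03  3.14230794e-04  4.96230256e-05] 0.020537321625784803 9.99967901268974
[463 171] [480 231] [ 515. -235.] [ 568. -216.] ((541.2435302734375, -224.35763549804688), (55.33872985839844, 14.132526397705078), 8.371423721313477)
  far half [ 544.  -229.9] [ 568.2 -216.1]
[286 168] [352 231] [ 515. -122.] [572. -65.] ((538.2921752929688, -92.492919921875), (48.60783386230469, 57.396812438964844), 75.71171569824219)
  far half [ 546.6 -121.9] [571.6 -69.8]
```

{"op": "move_arm", "data": {
  "commands": [
    {"hand": 1.3,"travel": [0.2,-0.2,3],"twist": [0,0,0]},
    {"hand": 1.3,"travel": [0,0,3],"twist": [0,0,0]},
    {"hand": 1.3,"travel": [0,0,1.3],"twist": [0,0,0]},
    {"hand": 1.3,"travel": [0,0,0.4],"twist": [0,0,0]},
    {"hand": 1.3,"travel": [0,0,0.3],"twist": [0,0,0]}
  ]
}}

```text
time: 20.52
position: [0.5402, -0.0897, 0.0347]
tool_rot: [1.0, 0.001, -0.001, -0.001]
ft_force: [0.6, -0.3, -0.7]
grip_width: 0.0205
grip_force: 10.0
```

{"op": "move_arm", "data": {
  "commands": [
    {"hand": 1.3,"travel": [0,0,0.3],"twist": [0,0,0]},
    {"hand": 1.3,"travel": [0,0,0.2],"twist": [0,0,0]},
    {"hand": 1.3,"travel": [0,0,0.1],"twist": [0,0,0]},
    {"hand": 1.3,"travel": [0,0,0],"twist": [0,0,0]},
    {"hand": 1.3,"travel": [0,0,0],"twist": [0,0,0]}
  ]
}}

```text
time: 20.93
position: [0.5413, -0.0916, 0.0302]
tool_rot: [1.0, -0.0, 0.001, 0.0]
ft_force: [-0.5, 0.0, -0.2]
grip_width: 0.0201
grip_force: 10.0
```

{"op": "move_arm", "data": {
  "commands": [
    {"hand": 4,"travel": [0,0,0],"twist": [0,0,0]},
    {"hand": 4,"travel": [0,0,0],"twist": [0,0,0]},
    {"hand": 4,"travel": [0,0,0],"twist": [0,0,0]},
    {"hand": 4,"travel": [0,0,0],"twist": [0,0,0]},
    {"hand": 4,"travel": [0,0,0],"twist": [0,0,0]}
  ]
}}

```text
time: 21.35
position: [0.541, -0.0915, 0.0296]
tool_rot: [1.0, -0.0, 0.0, 0.0]
ft_force: [0.2, -0.3, -0.8]
grip_width: 0.0386
grip_force: 0.0
```

{"op": "move_arm", "data": {
  "commands": [
    {"hand": 4,"travel": [0,0,-2],"twist": [0,0,0]},
    {"hand": 4,"travel": [0,0,-3.5],"twist": [0,0,0]},
    {"hand": 4,"travel": [0,0,-4],"twist": [0,0,0]},
    {"hand": 4,"travel": [0,0,-4],"twist": [0,0,0]},
    {"hand": 4,"travel": [0,-3.5,-2],"twist": [0,0,0]}
  ]
}}

```text
time: 21.77
position: [0.5449, -0.0617, 0.1893]
tool_rot: [1.0, -0.003, 0.005, 0.003]
ft_force: [1.2, 0.5, -0.1]
grip_width: 0.0398
grip_force: 0.0
```

{"op": "move_arm", "data": {
  "commands": [
    {"hand": 4,"travel": [-2,-3.6,0],"twist": [0,0,0]},
    {"hand": 4,"travel": [-2,-3.6,0],"twist": [0,0,0]},
    {"hand": 4,"travel": [-2,-3.6,0],"twist": [0,0,0]},
    {"hand": 4,"travel": [-2,-3.6,0],"twist": [0,0,0]},
    {"hand": 4,"travel": [0,0,0],"twist": [0,0,0]}
  ]
}}

```text
time: 22.18
position: [0.4544, 0.0927, 0.1842]
tool_rot: [1.0, 0.003, -0.004, -0.001]
ft_force: [-1.1, -0.8, 0.7]
grip_width: 0.0397
grip_force: 0.0
```

Run:
```python
from h import *
o=robot.get_obs();print(o["position"],o["time"])
c=cam("side");f=c["frame"][135:345,240:460,::-1];a=cv2.resize(f,None,fx=2.7,fy=2.7,interpolation=cv2.INTER_CUBIC)
w=cam("wrist");save(w,"w12")
cv2.imwrite("pics/fin.png",a)
```

```text
[0.45439364 0.09271216 0.18419011] 22.1833
```

View pics/fin.png

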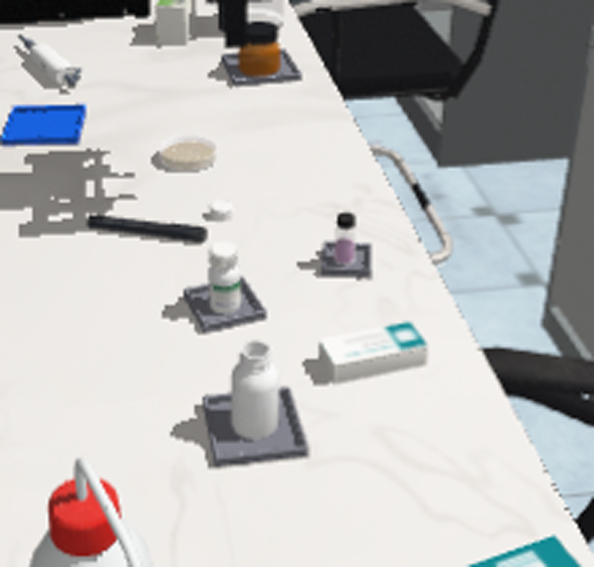

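The crop shows all four upright in their own trays: vial in xs (345,240), dropper in s (225,280), open bottle in m (256,395) and jar in l (260,50). The dish and carton have not been moved, and the gripper is clear of everything.

```bash
python3 -c "
from rig import robot
print(robot.hand_in())"
```

```text
the job is handed in; nothing more can be done
None
```

The job is handed in at about 22 s: the last picture showed all four containers upright in their size-matched trays, with the dish and carton not moved and the gripper clear; the hand-in gave no verdict.

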